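# Move the seasoning row to the new rack in reverse order

### The arm

A 6-joint arm with a two-finger parallel gripper is mounted at the origin on a cart in front of the work surface, level with it; the furniture and walls round the work are solid. World frame = base frame: x ahead of the robot, y to its left, z up, the work surface at z = 0. Lengths are in m, angles in rad, forces in N, time in s.
With the tool pointing down it reaches from about 0.375 to 0.9 m from the base axis. Payload 3.1 kg.
Tool frame: the origin (TCP) lies at the very end of the fingers, on their centre line; the grasp point (between the pads) lies 19 mm behind it (robot.grip_depth is the distance from the TCP to the grasp point, in m); z points along the fingers, y is the direction in which the jaws open and shut (so a half turn about z gives the same grasp; the last joint's range is limited). The gripper opens to 87 mm and grips with 3 to 60 N. Pads are 19 mm wide; open, the fingers measure 117 mm over their backs; the gripper's body (75 mm by 190 mm) begins 51 mm behind the grasp point.
Start: joints at [0.942, 0.527, 1.433, -0, 1.181, -0.178], TCP at [0.272, 0.563, 0.223] pointing down, gripper open.
Joint ranges: [-3.08, 3.08], [-0.75, 2.2], [0.22, 2.44], [-1.43, 4.57], [0, 2.65], [-2.85, 2.85]. Speed limits (rad/s): [2.79, 2.79, 3.14, 3.14, 3.14, 3.14].

### API

Orientations are given as a unit quaternion [x, y, z, w].
In Python, from rig import robot gives the robot as it stands.
- The arm moves only by the tool drive_tool, never from a script. Its argument "series" is a list of rows, each a list of 7 numbers: the shift along the tool's x, y, z in m, then the turn, a rotation vector about the tool's x, y, z in degrees, then the opening, from 0 (shut) to 1 (fully open). A call has 1 to 5 rows; each row shifts and turns the commanded pose from where the row before left it, along the tool's axes as they then stand; what a row does not reach is not made up. A row lasts 1/8 s, in which the tool goes at most 62.5 mm and 10.7 degrees, less where a joint would pass 70% of its speed; a pose out of reach is approached as far as the arm can. A call is refused whole if a number of a shift passes 0.0625 or a number of a turn 10.7, either way. A call with a gripper value outside its range is refused whole. The fingers move at their own pace and stop on an object; "squeeze" is the grip in N (left out, the last holds). Time passes only in rows, so rows that do not move let the fingers close. It gives the time, the measured TCP pose, the force and the opening at its end, in the units of the state.
- robot.get_obs(): the state, without advancing time (a new reading comes with each control period).
- robot.camera(name): name is "scene" or "side" or "wrist"; returns (picture, depth): 480x640x3 uint8, blue, green, red; 480x640 float32, m along the optical axis (not along the pixel's ray), 0 where there is no reading.
- robot.camera_model(name): a dict with "fx", "fy", "cx", "cy" (pixels), "R" (3x3) and "t" (3): a world point X has camera coordinates R X + t. Camera axes: x right, y down, z forward; pixel columns grow to the right and rows downward; lengths in m; the calibration is good to about 2 mm. A picture is of the moment at which its call begins: read the wrist's pose just before it. camera_model takes no time and is no camera call; for the wrist camera it gives the pose at the moment of the call.
- robot.hand_in(): hands the job in, once; it reports no verdict.
The state is a dict: "time": time; "q": joint angles; "joint_velocities": joint speeds; "joint_torque": joint torques, N m; "position": TCP position; "tool_rot": TCP orientation; "ft_force": force on the tool from outside, world axes, zero at the start; "moment": the same for the moment, N m; "grip_width": finger opening in m.
Only numpy, scipy, OpenCV 4.12 (cv2) and the standard library are available. Lean on these libraries where they do the work, as an engineer would, in place of code of your own. Each camera call takes 0.05 s, during which the arm holds its last target. There are 200 camera calls.

### The job

Move the pepper mill, the spice jar and the white canister from the old light wooden tray to the new dark rack, in reverse order: what stood at one end of the row goes to the opposite end, and the one in the middle stays in the middle. Stand each upright and well centred on its own round steel seat, let go, tip nothing over and leave the ramekin and the cup beside the work where they are.

Things in the scene. Friction and masses are not known exactly. Their poses are not given: they have to be found in the camera images.
- mill: tall turned pepper mill of dark brown wood with a small bright knob on top; 150 mm high, round, body 58 mm across, origin at the centre of its underside, z up. Its head, 50 mm across at the widest, is the part from 108 to 139 mm up: grip it there. Head and body are one piece here. About 0.18 kg.
- jar: round clear glass spice jar with a red screw cap that has a green disc on top; 106 mm high, 42 mm across the glass, 45 mm across the cap (the cap is the part from 85 to 106 mm up). Origin at the centre of its underside, z up. About 0.13 kg.
- canister: small round white porcelain canister with a lid and lid knob, the lowest of the three; 65 mm high in all, body 50 mm across, lid 52 mm across between 27 and 47 mm up, above it a knob 20 mm across. The lid is fixed to it. Origin at the centre of its underside, z up. About 0.22 kg.
- old_tray: old tray of light wood, 112 x 258 mm with a rim 19 mm high round its edge, fixed to the worktop; the three things stand in it in one row along its y axis, at y = -78, 0 and +78 mm, on cork pads whose tops are 15 mm above the worktop. Origin at the centre of its underside; x across the row, y along it, z up.
- new_rack: new rack, empty, fixed: dark board 112 x 258 mm, thin steel rail round its edge (top 30 mm up, 51 mm from the middle line), three flat round dark steel seats 66 mm across at y = -78, 0, +78 mm, x = 0; seat tops 12 mm above the worktop. Origin: centre of its underside; x across the row, y along it, z up. It lies behind or before the old tray, within 0.1 rad of parallel, y to the same side.
- pad_mill: round cork pad, 68 mm across and 3 mm thick, glued into the old tray at the place where the mill stands at the start (the mill covers its middle; its rim shows); it does not move and stays to mark that place. Origin at the centre of its underside, z up.
- pad_jar: round cork pad, 68 mm across and 3 mm thick, glued into the old tray at the place where the jar stands at the start (the jar covers its middle; its rim shows); it does not move and stays to mark that place. Origin at the centre of its underside, z up.
- pad_canister: round cork pad, 68 mm across and 3 mm thick, glued into the old tray at the place where the canister stands at the start (the canister covers its middle; its rim shows); it does not move and stays to mark that place. Origin at the centre of its underside, z up.
- ramekin: small white ramekin, 70 mm across and 36 mm high, a bystander in front of the microwave. Origin at the centre of its underside.
- mug: small white cup with handle, 58 x 82 x 50 mm, a bystander in front of the microwave, left of the ramekin. Origin under its middle.
Mind the look-alikes: they are no part of the job. Leave any pink or turquoise look-alike of the jar alone.

How it is judged:
At the end, for the whole second after the job is handed in: All three stand upright (within 0.1 rad), released and at rest on the new rack, each within 13 mm along and across of its seat's centre and 4 mm of seat height, in reverse order: from y = +78 mm in the old tray to -78 mm in the rack, middle to middle, -78 to +78 mm (((y of pad_mill in the frame of old_tray between 0.058 and 0.098 m and y of mill in the frame of new_rack between -0.091 and -0.065 m) or (y of pad_mill in the frame of old_tray between -0.02 and 0.02 m and y of mill in the frame of new_rack between -0.013 and 0.013 m) or (y of pad_mill in the frame of old_tray between -0.098 and -0.058 m and y of mill in the frame of new_rack between 0.065 and 0.091 m)) and x of mill in the frame of new_rack between -0.013 and 0.013 m and z of mill in the frame of new_rack between 0.008 and 0.016 m and angle between each of mill, jar, canister's own z axis and vertical below 0.1 rad and linear speed of each of mill, jar, canister below 0.02 m/s and angular speed of each of mill, jar, canister below 0.2 rad/s and ((y of pad_jar in the frame of old_tray between 0.058 and 0.098 m and y of jar in the frame of new_rack between -0.091 and -0.065 m) or (y of pad_jar in the frame of old_tray between -0.02 and 0.02 m and y of jar in the frame of new_rack between -0.013 and 0.013 m) or (y of pad_jar in the frame of old_tray between -0.098 and -0.058 m and y of jar in the frame of new_rack between 0.065 and 0.091 m)) and x of jar in the frame of new_rack between -0.013 and 0.013 m and z of jar in the frame of new_rack between 0.008 and 0.016 m and ((y of pad_canister in the frame of old_tray between 0.058 and 0.098 m and y of canister in the frame of new_rack between -0.091 and -0.065 m) or (y of pad_canister in the frame of old_tray between -0.02 and 0.02 m and y of canister in the frame of new_rack between -0.013 and 0.013 m) or (y of pad_canister in the frame of old_tray between -0.098 and -0.058 m and y of canister in the frame of new_rack between 0.065 and 0.091 m)) and x of canister in the frame of new_rack between -0.013 and 0.013 m and z of canister in the frame of new_rack between 0.008 and 0.016 m); the robot touches nothing.
It fails at once if the pepper mill is tipped over (angle between mill's own z axis and vertical above 0.6 rad).
It fails at once if the spice jar is tipped over (angle between jar's own z axis and vertical above 0.6 rad).
It fails at once if the canister is tipped over (angle between canister's own z axis and vertical above 0.6 rad).
It fails at once if the ramekin beside the work is moved by more than 25 mm (distance of ramekin from where it was at the start of the episode above 0.025 m).
It fails at once if the mug beside the work is moved by more than 25 mm (distance of mug from where it was at the start of the episode above 0.025 m).
It also fails if it takes over 96 s, if anything falls off the work surface, if the arm or the gripper's body presses on something with over 40 N, if the wrist force passes 120 N, or if a joint passes its speed limit or range.

## Working session

There is one attempt and no reset: what is moved stays moved. The work goes in short steps, Python scripts to look and compute and a tool call to move; the robot and the scene stay as the last step left them, time stands still between calls to the robot, and variables do not carry over. Pictures are saved under pics/ and viewed, about 12 in all and at most 16, crops included, and the job is handed in when it is done.

Besides the shell and the picture viewer there is one more tool, called after ">>>" by a JSON object that holds its "op" and its "data", one argument or row to a line. drive_tool: Moves the arm, as the interface text tells. Its arguments: {"type":"object","properties":{"series":{"type":"array"},"squeeze":{"type":"number"}},"required":["series"]}

```bash
ls; mkdir -p pics
cat > h.py <<'E'
import numpy as np, cv2
from rig import robot
from scipy.spatial.transform import Rotation as Ro
def snap(n,f=None):
    m=robot.camera_model(n); im,d=robot.camera(n)
    if f: cv2.imwrite('pics/'+f,im); np.savez('pics/'+f+'.npz',im=im,d=d,**{k:np.array(m[k]) for k in m})
    return im,d,m
def world(m,u,v,d):  # pixel + depth -> world
    c=np.stack([(u-m['cx'])/m['fx']*d,(v-m['cy'])/m['fy']*d,d],-1)
    return (c-np.array(m['t']))@np.array(m['R'])
def ray(m,u,v,z):  # pixel -> world on plane z
    R=np.array(m['R']);o=-R.T@np.array(m['t'])
    r=R.T@np.array([(u-m['cx'])/m['fx'],(v-m['cy'])/m['fy'],1.]); return o+r*(z-o[2])/r[2]
E
python3 - <<'E'
from h import *
for n in('scene','side','wrist'):
    im,d,m=snap(n,n+'0.png'); R=np.array(m['R']); print(n,m['fx'],-R.T@m['t'],R[2])
o=robot.get_obs();print(o)
a=[cv2.imread(f'pics/{n}0.png') for n in('scene','side')]
E
```

```text
pics
scene 479.31498359826594 [-0.24150095 -0.57747905  0.82573644] [ 0.58204351  0.3593189  -0.72946232]
side 588.6744868917243 [-0.16537723 -1.05475668  0.61589793] [ 0.46280596  0.74704689 -0.47721232]
wrist 374.03827500549176 [0.20087805 0.59710609 0.38393825] [ 0.25786975 -0.12913362 -0.9575112 ]
{'time': 0.15, 'q': array([ 9.41478560e-01,  5.28223791e-01,  1.43360610e+00,  1.41684037e-05,
        1.18142647e+00, -1.78469484e-01]), 'joint_velocities': array([ 0.00090471, -0.00187601, -0.00513017, -0.00100947, -0.00025981,
        0.00175921]), 'joint_torque': array([ 1.03321789e-03, -4.40428519e+01, -1.76843959e+01,  6.33846363e-02,
        5.52736642e-02, -1.16470051e-04]), 'position': array([0.27194469, 0.56210632, 0.22181476]), 'tool_rot': array([ 2.23522342e-01,  9.74698451e-01, -7.62345514e-04, -3.32944174e-04]), 'ft_force': array([-0.23361915, -0.22993572,  0.34913846]), 'moment': array([0.0197664 , 0.00899688, 0.00154868]), 'grip_width': 0.08731766676869028}
```

View pics/scene0.png

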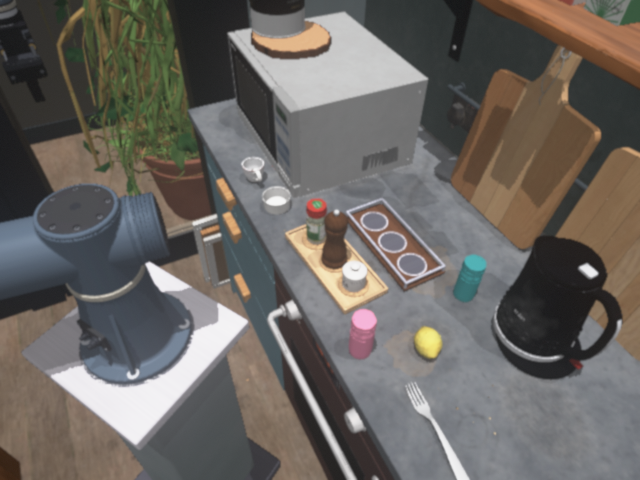

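View pics/side0.png

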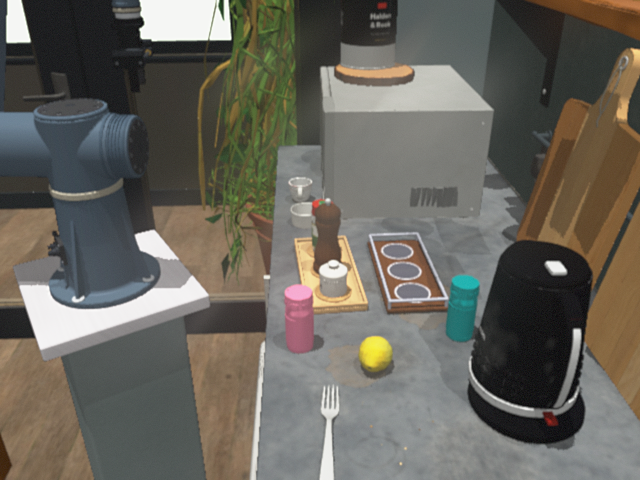

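The scene view shows the old tray with the jar at its far (+y) end, cap at about (317,203), the mill in the middle, knob at about (336,212), and the canister at the near (−y) end, knob at about (354,266). The rack seats are at about (374,221), (392,242) and (412,264). The side view agrees, with seats at about (397,251), (405,270) and (413,292). The pink and turquoise look-alikes stand to one side.

```bash
cat >> h.py <<'E'
def load(f):
    z=np.load('pics/'+f+'.npz'); return z['im'],z['d'],{k:z[k] for k in('fx','fy','cx','cy','R','t')}
def tri(ms,ps):  # least squares meeting point of rays
    A=np.zeros((3,3));b=np.zeros(3);O=[]
    for m,p in zip(ms,ps):
        R=np.array(m['R']);o=-R.T@np.array(m['t']);r=R.T@np.array([(p[0]-m['cx'])/m['fx'],(p[1]-m['cy'])/m['fy'],1.]);r/=np.linalg.norm(r)
        P=np.eye(3)-np.outer(r,r);A+=P;b+=P@o;O.append((P,o))
    X=np.linalg.solve(A,b); return X,[np.linalg.norm(P@(X-o)) for P,o in O]
def blob(im,s,tol=14,ell=True):
    f=cv2.GaussianBlur(im,(3,3),0); k=np.zeros((482,642),np.uint8)
    cv2.floodFill(f,k,s,0,(tol,)*3,(tol,)*3,4|cv2.FLOODFILL_FIXED_RANGE|cv2.FLOODFILL_MASK_ONLY|(255<<8)); k=np.ascontiguousarray(k[1:-1,1:-1])
    c=max(cv2.findContours(k,0,1)[0],key=cv2.contourArea); return cv2.fitEllipse(cv2.convexHull(c))
E
python3 - <<'E'
from h import *
a,da,ma=load('scene0.png'); b,db,mb=load('side0.png')
S=[((374,221),(397,251)),((392,242),(405,270)),((412,264),(413,292))]
for p,q in S:
    ea,eb=blob(a,p),blob(b,q); X,r=tri((ma,mb),(ea[0],eb[0]))
    print('seat',np.round(ea[0],1),np.round(ea[1],1),np.round(eb[0],1),np.round(eb[1],1),X.round(4),np.round(r,4), world(ma,*p,da[p[1],p[0]]).round(4),world(mb,*q,db[q[1],q[0]]).round(4))
for n,p,q in [('jarcap',(317,203),(318,202)),('millknob',(336,212),(328,204)),('canknob',(354,266),(333,265))]:
    print(n,tri((ma,mb),(p,q))[0].round(4),world(ma,*p,da[p[1],p[0]]).round(4),world(mb,*q,db[q[1],q[0]]).round(4))
# segment by height above 0.05 from depth: point columns
for nm,d,m in(('scene',da,ma),('side',db,mb)):
    v,u=np.mgrid[:480,:640]; P=world(m,u,v,d); ok=(d>0)&(P[...,0]>.35)&(P[...,0]<.95)&(P[...,1]>-.3)&(P[...,1]<.5)&(P[...,2]>.045)&(P[...,2]<.2)
    n,l,st,ce=cv2.connectedComponentsWithStats(ok.astype(np.uint8))
    for i in range(1,n):
        if st[i,4]>80: Q=P[l==i]; print(nm,st[i,4],ce[i].round(0),Q.min(0).round(3),Q.max(0).round(3))
big=np.hstack([cv2.resize(a[180:320,270:470],None,fx=3,fy=3,interpolation=2)]); cv2.imwrite('pics/c1.png',big)
E
```

```text
seat [373.9 220.8] [13.7 20.8] [396.8 250.7] [11.  25.5] [ 0.5346 -0.2394  0.0144] [0.0013 0.0013] [ 0.5342 -0.2392  0.0125] [ 0.5372 -0.2384  0.0135]
seat [391.9 241.5] [14.9 22. ] [404.1 270.3] [12.7 27.2] [ 0.4978 -0.3078  0.0141] [0.0014 0.0014] [ 0.4992 -0.307   0.0091] [ 0.5051 -0.3034  0.0112]
seat [411.5 264. ] [16.4 23.5] [412.  291.7] [13.2 30.1] [ 0.4595 -0.3765  0.0158] [0.0016 0.0016] [ 0.4637 -0.3759  0.0092] [ 0.4653 -0.3746  0.0133]
jarcap [ 0.3947 -0.1619  0.1333] [ 0.4094 -0.1543  0.1219] [ 0.4027 -0.145   0.1224]
millknob [ 0.3775 -0.2212  0.1546] [ 0.3685 -0.2267  0.1651] [ 0.3717 -0.2293  0.1588]
canknob [ 0.3409 -0.2927  0.0692] [ 0.3358 -0.2947  0.0743] [ 0.3369 -0.3     0.0749]
scene 9068 [328. 138.] [ 0.488 -0.218  0.045] [0.797 0.34  0.2  ]
scene 996 [457. 110.] [ 0.872 -0.3    0.045] [ 0.95  -0.229  0.2  ]
scene 87 [253. 166.] [0.481 0.076 0.045] [0.541 0.144 0.051]
scene 1537 [327. 227.] [ 0.35  -0.253  0.045] [ 0.428 -0.135  0.166]
side 12218 [393. 179.] [ 0.35  -0.253  0.045] [0.806 0.349 0.2  ]
side 401 [539. 156.] [ 0.873 -0.299  0.091] [ 0.949 -0.228  0.2  ]
side 108 [300. 184.] [0.482 0.074 0.045] [0.542 0.147 0.052]
```

View pics/c1.png

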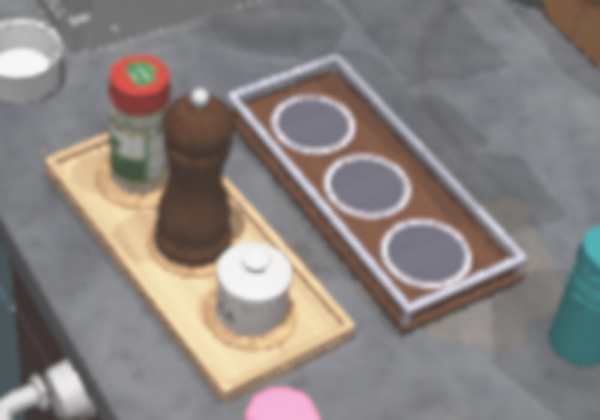

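The crop confirms the layout: jar, mill and canister in a row with the empty rack behind them, both lying about 29° off the base axes. Next I'll get the microwave's extents and refine the tray objects, then plan a path.

```bash
cat >> h.py <<'E'
def plan(way,yaw=None,n=None):
    """way: final xyz; yaw: final direction of tool x (deg); tool kept vertical; cylindrical path; prints tool-frame rows"""
    o=robot.get_obs(); p=np.array(o['position']);R=Ro.from_quat(o['tool_rot']).as_matrix()
    y0=np.degrees(np.arctan2(R[1,0],R[0,0])); yaw=y0 if yaw is None else yaw; w=np.array(way,float)
    c=lambda p:np.array([np.hypot(p[0],p[1]),np.arctan2(p[1],p[0]),p[2]])
    a,b=c(p),c(w); dy=(yaw-y0+180)%360-180
    L=np.hypot(np.linalg.norm((b-a)[[0,2]]),max(a[0],b[0])*abs(b[1]-a[1]))
    n=n or int(np.ceil(max(L/.055,abs(dy)/10,abs(np.degrees(b[1]-a[1]))/11,1)))
    tilt=np.degrees(np.arccos(-R[2,2])); print('pos',p.round(4),'yaw %.1f tilt %.2f'%(y0,tilt),'F',np.round(o['ft_force'],1),'w %.4f t %.2f'%(o['grip_width'],o['time']),'rows',n)
    pr=p;yr=np.radians(y0);out=[]
    for i in range(1,n+1):
        k=a+(b-a)*i/n; q=np.array([k[0]*np.cos(k[1]),k[0]*np.sin(k[1]),k[2]]);d=q-pr
        out.append([round(float(d[0]*np.cos(yr)+d[1]*np.sin(yr)),4),round(float(d[0]*np.sin(yr)-d[1]*np.cos(yr)),4),round(float(-d[2]),4),0,0,round(-dy/n,2)])
        pr=q;yr+=np.radians(dy/n)
    for r in out: print(r)
E
python3 - <<'E'
from h import *
for f in('scene0.png','side0.png'):
    a,d,m=load(f); v,u=np.mgrid[:480,:640]; P=world(m,u,v,d).reshape(-1,3)[(d>0).ravel()]
    for lo,hi in((.1,.17),(.18,.25),(.25,.33),(.33,.42),(.42,.6)):
        Q=P[(P[:,2]>lo)&(P[:,2]<hi)&(P[:,0]>.43)&(P[:,0]<.83)&(P[:,1]>-.25)&(P[:,1]<.5)]
        if len(Q)>20: print(f,lo,hi,len(Q),'minx',Q[Q[:,0].argmin()].round(3),'miny',Q[Q[:,1].argmin()].round(3),'maxy',Q[Q[:,1].argmax()].round(3),'zmax',Q[:,2].max().round(3))
    b=a.astype(int)
    K=(b[...,2]>110)&(b[...,1]<70)&(b[...,0]<70); n,l,st,ce=cv2.connectedComponentsWithStats(K.astype(np.uint8)); Pw=world(m,u,v,d)
    for i in range(1,n):
        if st[i,4]>40:
            q=Pw[l==i]; q=q[q[:,2]>.08]; 
            if len(q): print('red',st[i],ce[i].round(1),q.min(0).round(3),q.max(0).round(3))
plan((.37,-.228,.33),61.3)
E
```

```text
scene0.png 0.1 0.17 4150 minx [ 0.488 -0.034  0.113] miny [ 0.788 -0.218  0.105] maxy [0.714 0.339 0.137] zmax 0.17
scene0.png 0.18 0.25 4866 minx [ 0.489 -0.031  0.205] miny [ 0.791 -0.216  0.183] maxy [0.717 0.34  0.233] zmax 0.25
scene0.png 0.25 0.33 10604 minx [ 0.49  -0.03   0.265] miny [ 0.79  -0.217  0.265] maxy [0.716 0.337 0.25 ] zmax 0.33
scene0.png 0.33 0.42 976 minx [0.709 0.226 0.372] miny [0.786 0.146 0.345] maxy [0.735 0.271 0.352] zmax 0.378
red [307 209  19   9 108] [316.2 213.3] [-0.242 -0.577  0.101] [ 0.409 -0.14   0.826]
side0.png 0.1 0.17 4874 minx [ 0.431 -0.15   0.119] miny [ 0.792 -0.217  0.157] maxy [0.719 0.348 0.156] zmax 0.17
side0.png 0.18 0.25 5351 minx [ 0.491 -0.033  0.23 ] miny [ 0.79  -0.217  0.198] maxy [0.72 0.35 0.24] zmax 0.25
side0.png 0.25 0.33 7431 minx [ 0.491 -0.028  0.265] miny [ 0.792 -0.214  0.25 ] maxy [0.719 0.343 0.263] zmax 0.33
side0.png 0.33 0.42 2082 minx [0.71  0.212 0.364] miny [0.77  0.145 0.395] maxy [0.726 0.258 0.412] zmax 0.42
side0.png 0.42 0.6 722 minx [0.712 0.208 0.443] miny [0.785 0.145 0.442] maxy [0.726 0.258 0.421] 
[... 436 characters left out ...]
4, 0, 0, np.float64(4.64)]
[-0.0456, -0.0122, -0.0054, 0, 0, np.float64(4.64)]
[-0.0448, -0.0123, -0.0054, 0, 0, np.float64(4.64)]
[-0.044, -0.0124, -0.0054, 0, 0, np.float64(4.64)]
[-0.0431, -0.0124, -0.0054, 0, 0, np.float64(4.64)]
[-0.0423, -0.0125, -0.0054, 0, 0, np.float64(4.64)]
[-0.0415, -0.0125, -0.0054, 0, 0, np.float64(4.64)]
[-0.0407, -0.0126, -0.0054, 0, 0, np.float64(4.64)]
[-0.0398, -0.0126, -0.0054, 0, 0, np.float64(4.64)]
[-0.039, -0.0127, -0.0054, 0, 0, np.float64(4.64)]
[-0.0382, -0.0127, -0.0054, 0, 0, np.float64(4.64)]
[-0.0374, -0.0127, -0.0054, 0, 0, np.float64(4.64)]
[-0.0365, -0.0127, -0.0054, 0, 0, np.float64(4.64)]
[-0.0357, -0.0128, -0.0054, 0, 0, np.float64(4.64)]
```

```bash
sed -i 's/round(-dy\/n,2)/round(float(-dy\/n),2)/' h.py
python3 - <<'E'
from h import *
plan((.383,.321,.45),124)
E
```

```text
pos [0.2719 0.5621 0.2218] yaw 154.2 tilt 0.10 F [-0.2 -0.2  0.3] w 0.0873 t 0.15 rows 7
[-0.0366, -0.0189, -0.0326, 0, 0, 4.31]
[-0.0358, -0.0183, -0.0326, 0, 0, 4.31]
[-0.035, -0.0178, -0.0326, 0, 0, 4.31]
[-0.0342, -0.0173, -0.0326, 0, 0, 4.31]
[-0.0334, -0.0168, -0.0326, 0, 0, 4.31]
[-0.0325, -0.0164, -0.0326, 0, 0, 4.31]
[-0.0317, -0.016, -0.0326, 0, 0, 4.31]
```

>>> {"op": "drive_tool", "data": {
  "series": [
    [-0.025,-0.015,-0.05,0,0,4.3,1],
    [-0.036,-0.018,-0.05,0,0,4.3,1],
    [-0.036,-0.018,-0.05,0,0,4.3,1],
    [-0.036,-0.018,-0.05,0,0,4.3,1],
    [-0.036,-0.018,-0.028,0,0,4.3,1]
  ],
  "squeeze": 20
}}

```text
time: 0.78
position: [0.3601, 0.397, 0.4493]
tool_rot: [0.402, 0.915, 0.002, 0.001]
ft_force: [0.9, -0.2, -0.1]
grip_width: 0.087
```

Run:
```python
from h import *
plan((.37,-.228,.40),61.3)
```

```text
pos [0.3601 0.397  0.4493] yaw 132.5 tilt 0.23 F [ 0.9 -0.2 -0.1] w 0.0870 t 0.78 rows 14
[-0.053, -0.005, 0.0035, 0, 0, 5.09]
[-0.0522, -0.0056, 0.0035, 0, 0, 5.09]
[-0.0514, -0.0061, 0.0035, 0, 0, 5.09]
[-0.0506, -0.0067, 0.0035, 0, 0, 5.09]
[-0.0498, -0.0072, 0.0035, 0, 0, 5.09]
[-0.049, -0.0077, 0.0035, 0, 0, 5.09]
[-0.0482, -0.0082, 0.0035, 0, 0, 5.09]
[-0.0474, -0.0086, 0.0035, 0, 0, 5.09]
[-0.0466, -0.0091, 0.0035, 0, 0, 5.09]
[-0.0458, -0.0095, 0.0035, 0, 0, 5.09]
[-0.045, -0.01, 0.0035, 0, 0, 5.09]
[-0.0442, -0.0104, 0.0035, 0, 0, 5.09]
[-0.0434, -0.0108, 0.0035, 0, 0, 5.09]
[-0.0425, -0.0111, 0.0035, 0, 0, 5.09]
```

>>> {"op": "drive_tool", "data": {
  "series": [
    [-0.053,-0.005,0,0,0,5.1,1],
    [-0.052,-0.006,0,0,0,5.1,1],
    [-0.051,-0.006,0,0,0,5.1,1],
    [-0.051,-0.007,0,0,0,5.1,1],
    [-0.05,-0.007,0,0,0,5.1,1]
  ]
}}

```text
time: 1.4
position: [0.4707, 0.1652, 0.4462]
tool_rot: [0.595, 0.804, -0.0, -0.0]
ft_force: [0.2, -0.1, -1.0]
grip_width: 0.0873
```

>>> {"op": "drive_tool", "data": {
  "series": [
    [-0.049,-0.008,0,0,0,5.1,1],
    [-0.048,-0.008,0,0,0,5.1,1],
    [-0.047,-0.009,0,0,0,5.1,1],
    [-0.047,-0.009,0.01,0,0,5.1,1],
    [-0.046,-0.009,0.01,0,0,5.1,1]
  ]
}}

```text
time: 2.02
position: [0.4567, -0.0729, 0.4261]
tool_rot: [0.758, 0.653, -0.0, 0.0]
ft_force: [-0.1, -0.3, 0.1]
grip_width: 0.087
```

>>> {"op": "drive_tool", "data": {
  "series": [
    [-0.045,-0.01,0.01,0,0,5.1,1],
    [-0.044,-0.01,0.01,0,0,5.1,1],
    [-0.043,-0.011,0.01,0,0,5.1,1],
    [-0.042,-0.011,0,0,0,5.1,1],
    [0,0,0,0,0,0,1]
  ]
}}

```text
time: 2.65
position: [0.3684, -0.2279, 0.3962]
tool_rot: [0.862, 0.507, -0.0, -0.0]
ft_force: [0.6, -0.0, 0.2]
grip_width: 0.0871
```

Run:
```python
from h import *
snap('wrist','w1.png'); plan((.37,-.228,.35),61.3)
```

```text
pos [ 0.3692 -0.2268  0.3964] yaw 61.1 tilt 0.05 F [-0.  -1.1  0.3] w 0.0873 t 2.70 rows 1
[-0.0007, 0.0013, 0.0464, 0, 0, -0.17]
```

View pics/w1.png

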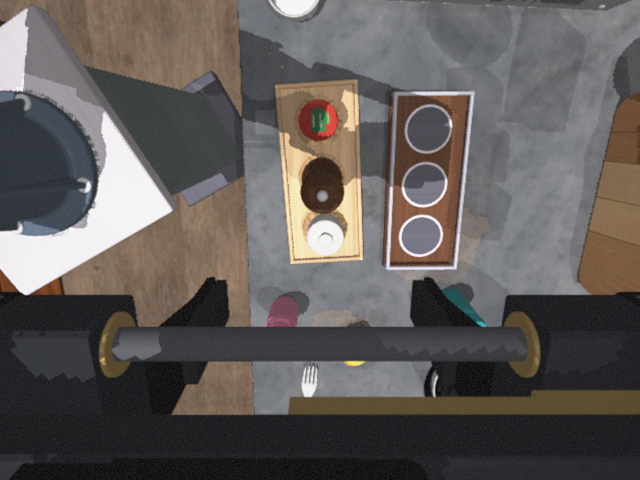

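The wrist view shows the row from above: red cap at about (319,119), mill knob at about (322,197), canister knob at about (325,236). The seats are at about (428,130), (424,185) and (421,236). I'll cast these onto their planes.

```bash
cat >> h.py <<'E'
def circ(mask,s):
    n,l,st,ce=cv2.connectedComponentsWithStats(mask.astype(np.uint8)); i=l[s[1],s[0]]
    if i==0: print('seed not in mask'); return None
    c=max(cv2.findContours((l==i).astype(np.uint8),0,1)[0],key=cv2.contourArea); return cv2.fitEllipse(cv2.convexHull(c))
E
python3 - <<'E'
from h import *
im,d,m=load('w1.png'); b=im.astype(int); B,G,Rr=b[...,0],b[...,1],b[...,2]
a,_,ma=load('scene0.png'); sb,_,mb=load('side0.png')
sc=[blob(a,p)[0] for p in((374,221),(392,242),(412,264))]; ss=[blob(sb,p)[0] for p in((397,251),(404,270),(412,292))]
st=[]
for i,p in enumerate([(428,130),(424,185),(421,236)]):
    e=blob(im,p,22); X=ray(m,*e[0],.012); st.append(X); T,r=tri((m,ma,mb),(e[0],sc[i],ss[i]))
    print('seat',np.round(e[0],1),np.round(e[1],1),X.round(4),'tri',T.round(4),np.round(r,4))
v=st[0]-st[2];print('row dir',np.degrees(np.arctan2(v[1],v[0])),np.linalg.norm(v))
e=circ((Rr>100)&(G<80)&(B<80),(308,119)); print('cap',e, ray(m,*e[0],.121-.01).round(4),ray(m,*e[0],.121).round(4))
e=circ((np.minimum(np.minimum(B,G),Rr)>150),(325,240)); print('can',e,ray(m,*e[0],.06).round(4))
K=(b.sum(2)<170)|0; e=circ(K,(320,175)); print('mill',e)
e=blob(im,(322,197),30); print('knob',e,ray(m,*e[0],.163).round(4))
# height profile from depth about each object axis
v_,u_=np.mgrid[:480,:640];P=world(m,u_,v_,d)
for n,(u,v) in dict(cap=(319,119),knob=(322,197),head=(322,175),canlid=(325,236),canrim=(325,222)).items(): print(n,P[v,u].round(4))
# tray outline
W=(Rr>150)&(Rr-B>35)&(u_>265)&(u_<370)&(v_>70)&(v_<270)
c=max(cv2.findContours(W.astype(np.uint8),0,1)[0],key=cv2.contourArea); bx=cv2.boxPoints(cv2.minAreaRect(c)); Q=np.array([ray(m,*p,.019) for p in bx]); print('tray',bx.round(1).tolist(),Q.round(4).tolist(),Q.mean(0).round(4),[np.linalg.norm(Q[i]-Q[i-1]).round(4) for i in range(4)], [np.degrees(np.arctan2(*(Q[i]-Q[i-1])[[1,0]])).round(1) for i in range(4)])
E
```

```text
seat [428.  128.5] [39.8 43.6] [ 0.5375 -0.238   0.012 ] tri [ 0.5368 -0.2379  0.0127] [0.0006 0.0017 0.0013]
seat [424.4 190.4] [23.8 39.8] [ 0.4968 -0.3154  0.012 ] tri [ 0.4946 -0.3115  0.0182] [0.0023 0.0032 0.0009]
seat [420.5 235.3] [34.4 37.7] [ 0.4631 -0.3755  0.012 ] tri [ 0.4622 -0.375   0.0134] [0.0008 0.0021 0.0016]
row dir 61.595791335027805 0.15635266222880392
cap ((317.5426330566406, 119.77535247802734), (39.58773422241211, 41.153526306152344), 171.5079803466797) [ 0.4075 -0.1536  0.111 ] [ 0.4075 -0.1537  0.121 ]
can ((322.2415771484375, 203.63014221191406), (78.80962371826172, 216.77354431152344), 174.23416137695312) [ 0.3604 -0.251   0.06  ]
mill ((321.5867919921875, 185.16847229003906), (42.91485595703125, 54.455223083496094), 0.6072548627853394)
knob ((322.30181884765625, 195.99110412597656), (7.601958751678467, 8.322602272033691), 2.0633187294006348) [ 0.3741 -0.2246  0.163 ]
cap [ 0.4093 -0.1538  0.1207]
knob [ 0.3735 -0.225   0.1654]
head [ 0.3837 -0.2067  0.1475]
canlid [ 0.3436 -0.2888  0.0751]
canrim [ 0.3516 -0.2747  0.0628]
tray [[274.8999938964844, 85.0999984741211], [356.8999938964844, 79.69999694824219], [368.70001220703125, 259.0], [286.70001220703125, 264.3999938964844]] [[0.3792, -0.0861, 0.019], [0.4784, -0.1335, 0.019], [0.3771, -0.3687, 0.019], [0.2627, -0.3154, 0.019]] [ 0.3744 -0.2259  0.019 ] [np.float64(0.2572), np.float64(0.1099), np.float64(0.2562), np.float64(0.1262)] [np.float64(63.1), np.float64(-25.5), np.float64(-113.3), np.float64(155.0)]
```

Seats: +y end (0.537,−0.238), −y end (0.463,−0.375), middle taken as their mean (0.500,−0.3066). Their spacing of 156.3 mm matches the text. The middle seat's own fit was spoiled by a shadow. The mill knob at (0.374,−0.2245) agrees with the tray centre, and the heights agree too. I'll go down on the mill first.

>>> {"op": "drive_tool", "data": {
  "series": [
    [0.004,0.003,0.055,0,0,-2,1],
    [0,0,0.06,0,0,0,1],
    [0,0,0.06,0,0,0,1],
    [0,0,0.06,0,0,0,1],
    [0,0,0.041,0,0,0,1]
  ]
}}

```text
time: 3.32
position: [0.3746, -0.2223, 0.1186]
tool_rot: [0.851, 0.526, -0.0, -0.001]
ft_force: [1.0, 0.3, 0.0]
grip_width: 0.087
```

>>> {"op": "drive_tool", "data": {
  "series": [
    [0,0,0,0,0,0,0.5],
    [0,0,0,0,0,0,0.3],
    [0,0,0,0,0,0,0.3],
    [0,0,0,0,0,0,0.3],
    [0,0,0,0,0,0,0.3]
  ],
  "squeeze": 20
}}

```text
time: 3.95
position: [0.3747, -0.2245, 0.1216]
tool_rot: [0.851, 0.525, 0.0, 0.001]
ft_force: [-1.7, -0.2, 6.1]
grip_width: 0.0475
```

Run:
```python
from h import *
snap('wrist','w2.png'); plan((.374,-.2245,.20))
```

```text
pos [ 0.3747 -0.2246  0.1216] yaw 63.3 tilt 0.12 F [-1.7  0.7  7.7] w 0.0479 t 4.00 rows 2
[-0.0001, -0.0003, -0.0392, 0, 0, -0.0]
[-0.0001, -0.0003, -0.0392, 0, 0, -0.0]
```

View pics/w2.png

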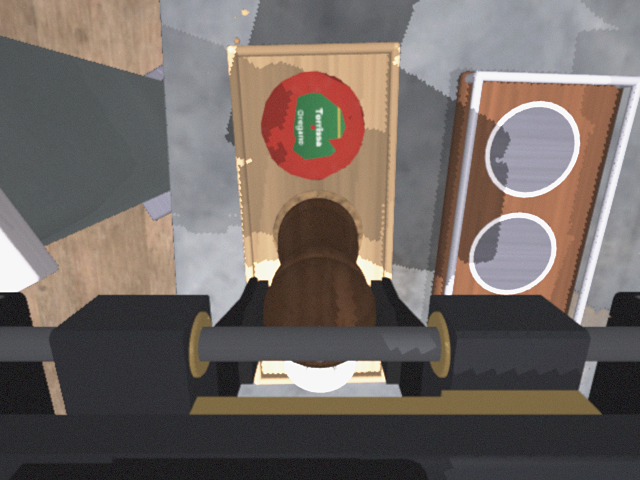

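The jaws are on the head, but the 3 mm rise and the upward force mean they grip just above its widest part. I'll reopen and grip a little lower.

>>> {"op": "drive_tool", "data": {
  "series": [
    [0,0,0,0,0,0,0.8],
    [0,0,0.007,0,0,0,0.8],
    [0,0,0,0,0,0,0.8],
    [0,0,0,0,0,0,0.3],
    [0,0,0,0,0,0,0.3]
  ]
}}

```text
time: 4.62
position: [0.3744, -0.2242, 0.1135]
tool_rot: [0.851, 0.525, -0.0, -0.0]
ft_force: [0.6, 1.0, 1.0]
grip_width: 0.0569
```

>>> {"op": "drive_tool", "data": {
  "series": [
    [0,0,0,0,0,0,0.3],
    [0,0,0,0,0,0,0.3],
    [0,0,-0.003,0,0,0,0.3],
    [0,0,-0.003,0,0,0,0.3],
    [0,0,0,0,0,0,0.3]
  ],
  "squeeze": 25
}}

```text
time: 5.25
position: [0.3745, -0.2243, 0.1199]
tool_rot: [0.851, 0.525, 0.0, 0.0]
ft_force: [-0.9, 0.2, -0.9]
grip_width: 0.0474
```

>>> {"op": "drive_tool", "data": {
  "series": [
    [0,0,-0.02,0,0,0,0.3],
    [0,0,-0.03,0,0,0,0.3],
    [0,0,-0.02,0,0,0,0.3],
    [0,0,0,0,0,0,0.3]
  ]
}}

```text
time: 5.75
position: [0.3751, -0.2249, 0.1907]
tool_rot: [0.851, 0.525, 0.0, 0.002]
ft_force: [-0.9, 0.0, -2.4]
grip_width: 0.0478
```

Run:
```python
from h import *
im,d,m=snap('wrist','w3.png'); s=snap('side','s3.png')[0]; cv2.imwrite('pics/c3.png',np.hstack([cv2.resize(im,(400,300)),s[150:350,250:460][:, :].copy() if 0 else cv2.resize(s[150:350,230:497],(400,300))]))
plan((.500,-.3066,.19),61.6)
```

```text
pos [ 0.374  -0.2238  0.1892] yaw 63.3 tilt 0.04 F [-0.5 -0.1 -2. ] w 0.0474 t 5.85 rows 3
[-0.0054, 0.05, -0.0003, 0, 0, 0.56]
[-0.0053, 0.05, -0.0003, 0, 0, 0.56]
[-0.0051, 0.05, -0.0003, 0, 0, 0.56]
```

View pics/c3.png

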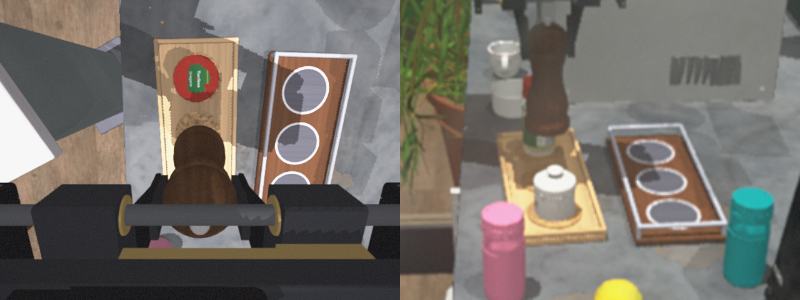

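The mill hangs upright in the grip (−2 N, width 47.4 mm) and the bystanders are untouched. I'll move it over the middle seat.

>>> {"op": "drive_tool", "data": {
  "series": [
    [-0.005,0.04,0,0,0,0.6,0.3],
    [-0.005,0.05,0,0,0,0.6,0.3],
    [-0.006,0.04,0,0,0,0.5,0.3],
    [0,0.02,0,0,0,0,0.3],
    [0,0,0,0,0,0,0.3]
  ]
}}

```text
time: 6.48
position: [0.5003, -0.3078, 0.1876]
tool_rot: [0.859, 0.512, -0.0, -0.001]
ft_force: [-0.3, -0.0, -2.5]
grip_width: 0.0473
```

Run:
```python
from h import *
im,d,m=load('w3.png')
for p in((488,146),(474,228)):
    e=blob(im,p,25);print(np.round(e[0],1),np.round(e[1],1),ray(m,*e[0],.012).round(4))
im,d,m=load('w2.png')
for p in((535,155),(515,255)):
    e=blob(im,p,25);print(np.round(e[0],1),np.round(e[1],1),ray(m,*e[0],.012).round(4))
plan((.500,-.3066,.116),61.6)
```

```text
[487.1 144.5] [62.5 72.5] [ 0.5368 -0.2372  0.012 ]
[475.  229.1] [55.4 63.5] [ 0.5005 -0.3062  0.012 ]
[533.1 148.8] [75.3 88.6] [ 0.5388 -0.2372  0.012 ]
[512.2 253.4] [67.4 79.7] [ 0.5006 -0.306   0.012 ]
pos [ 0.5003 -0.3078  0.1876] yaw 61.6 tilt 0.13 F [-0.3 -0.  -2.5] w 0.0473 t 6.47 rows 2
[0.0004, -0.0004, 0.0358, 0, 0, -0.01]
[0.0004, -0.0004, 0.0358, 0, 0, -0.01]
```

>>> {"op": "drive_tool", "data": {
  "series": [
    [0.001,0,0.03,0,0,0,0.3],
    [0,0,0.03,0,0,0,0.3],
    [0,0,0.012,0,0,0,0.3],
    [0,0,0,0,0,0,0.3],
    [0,0,0.002,0,0,0,0.3]
  ]
}}

```text
time: 7.1
position: [0.5011, -0.3072, 0.1166]
tool_rot: [0.859, 0.512, 0.0, 0.001]
ft_force: [0.4, -0.1, -1.3]
grip_width: 0.0479
```

>>> {"op": "drive_tool", "data": {
  "series": [
    [0,0,0.001,0,0,0,0.3],
    [0,0,0,0,0,0,0.3]
  ]
}}

```text
time: 7.35
position: [0.5008, -0.3069, 0.1153]
tool_rot: [0.859, 0.512, 0.0, 0.001]
ft_force: [-0.4, 0.1, -2.1]
grip_width: 0.0476
```

>>> {"op": "drive_tool", "data": {
  "series": [
    [0,0,0.002,0,0,0,0.3],
    [0,0,0.001,0,0,0,0.3],
    [0,0,0,0,0,0,0.3]
  ]
}}

```text
time: 7.72
position: [0.5005, -0.3066, 0.1115]
tool_rot: [0.859, 0.512, -0.0, -0.0]
ft_force: [0.4, -1.2, -2.1]
grip_width: 0.0474
```

>>> {"op": "drive_tool", "data": {
  "series": [
    [0,0,0.001,0,0,0,0.3],
    [0,0,0,0,0,0,0.3]
  ]
}}

```text
time: 7.98
position: [0.5006, -0.3067, 0.1107]
tool_rot: [0.859, 0.512, 0.0, 0.0]
ft_force: [-0.0, -0.1, -1.5]
grip_width: 0.0476
```

>>> {"op": "drive_tool", "data": {
  "series": [
    [0,0,0.001,0,0,0,0.3],
    [0,0,0.001,0,0,0,0.3],
    [0,0,0,0,0,0,0.3]
  ]
}}

```text
time: 8.35
position: [0.5006, -0.3068, 0.1105]
tool_rot: [0.859, 0.512, -0.0, 0.0]
ft_force: [-3.5, 1.9, 9.9]
grip_width: 0.0476
```

It has touched down (+9.9 N), at z 0.1105 as predicted. I'll release and rise.

>>> {"op": "drive_tool", "data": {
  "series": [
    [0,0,-0.001,0,0,0,0.6],
    [0,0,0,0,0,0,0.8],
    [0,0,0,0,0,0,0.95],
    [0,0,-0.04,0,0,0,0.95],
    [0,0,-0.05,0,0,0,0.95]
  ]
}}

```text
time: 8.98
position: [0.4998, -0.3061, 0.199]
tool_rot: [0.859, 0.512, -0.001, -0.002]
ft_force: [-0.3, 0.4, -0.5]
grip_width: 0.0802
```

>>> {"op": "drive_tool", "data": {
  "series": [
    [0,0,-0.05,0,0,0,0.95],
    [0,0,0,0,0,0,0.95]
  ]
}}

```text
time: 9.22
position: [0.5029, -0.3087, 0.2541]
tool_rot: [0.859, 0.512, 0.002, 0.005]
ft_force: [-0.5, 0.0, -0.7]
grip_width: 0.0826
```

Run:
```python
from h import *
im,d,m=snap('wrist','w4.png'); s=snap('side','s4.png')[0]; cv2.imwrite('pics/c4.png',np.hstack([cv2.resize(im,(400,300)),cv2.resize(s[150:350,230:497],(400,300))]))
plan((.340,-.295,.20),63.5)
```

```text
pos [ 0.5004 -0.3065  0.2496] yaw 61.6 tilt 0.01 F [ 0.4 -0.6 -0.5] w 0.0822 t 9.32 rows 4
[-0.0209, -0.0358, 0.0124, 0, 0, -0.48]
[-0.0177, -0.0366, 0.0124, 0, 0, -0.48]
[-0.0145, -0.0372, 0.0124, 0, 0, -0.48]
[-0.0112, -0.0376, 0.0124, 0, 0, -0.48]
```

View pics/c4.png

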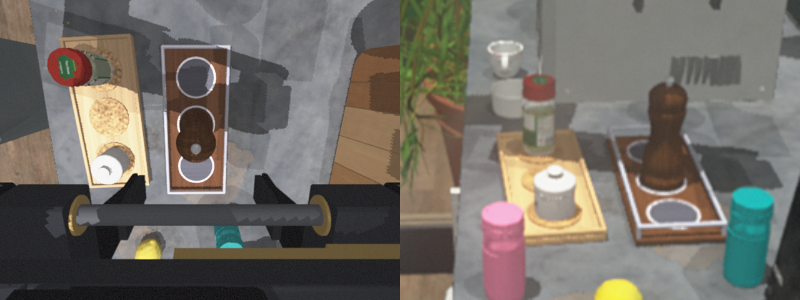

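The mill stands upright in the middle of the rack. Next is the canister. I'll move above it and triangulate its knob.

>>> {"op": "drive_tool", "data": {
  "series": [
    [-0.02,-0.036,0.01,0,0,-0.5,0.95],
    [-0.018,-0.037,0.01,0,0,-0.5,0.95],
    [-0.015,-0.037,0.02,0,0,-0.5,0.95],
    [-0.011,-0.038,0.02,0,0,-0.4,0.95],
    [0,0,0,0,0,0,0.95]
  ]
}}

```text
time: 9.95
position: [0.3355, -0.2906, 0.1865]
tool_rot: [0.851, 0.525, -0.0, -0.006]
ft_force: [-0.0, -0.3, 0.8]
grip_width: 0.083
```

Run:
```python
from h import *
im,d,m=snap('wrist','w5.png')
cv2.imwrite('pics/c5.png',np.hstack([im[150:400,200:440],load('w4.png')[0][200:320,100:250].repeat(2,0).repeat(2,1)[:240].copy() if 0 else cv2.resize(load('w4.png')[0][210:310,100:250],(375,250)),])); plan((.340,-.295,.20),63.5)
```

```text
pos [ 0.3378 -0.2929  0.1877] yaw 63.4 tilt 0.33 F [-0.7 -0.7  0.8] w 0.0828 t 10.00 rows 1
[-0.0009, 0.0029, -0.0123, 0, 0, -0.14]
```

View pics/c5.png

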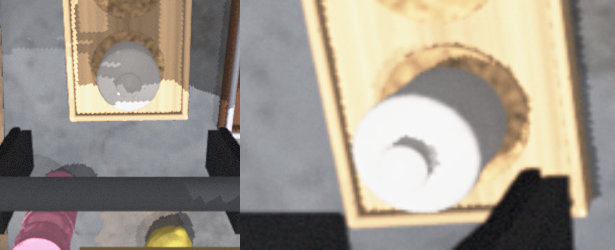

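In the w5 crop the canister's knob is at about (328,237) and its lid is centred near (328,226). In w4 the knob is at about (166,276).

Run:
```python
from h import *
ms=[load(f)[2] for f in('w5.png','w4.png','w1.png')]; ps=[(328,237),(166,276),(325,237)]
X,r=tri(ms,ps);print('knob',X.round(4),np.round(r,4)); print([ray(m,*p,.078).round(4) for m,p in zip(ms,ps)], 'lid',ray(ms[0],328,226,.064).round(4))
im,d,m=load('w5.png'); v,u=np.mgrid[:480,:640];P=world(m,u,v,d);k=(P[...,2]>.045)&(P[...,2]<.066)&(d>0)&(abs(P[...,0]-.34)<.04)&(abs(P[...,1]+.293)<.04)
pts=P[k][:,:2].astype(np.float32); print('lid pts',k.sum(),cv2.minEnclosingCircle(pts), P[k][:,2].max(), 'knob top depth z',P[237,328].round(4))
plan(np.r_[X[:2],.033],63.5)
```

```text
knob [ 0.3406 -0.2941  0.0715] [0.0028 0.0006 0.0034]
[array([ 0.3397, -0.2948,  0.078 ]), array([ 0.3441, -0.2936,  0.078 ]), array([ 0.3433, -0.2893,  0.078 ])] lid [ 0.3421 -0.2905  0.064 ]
lid pts 2477 ((0.34047478437423706, -0.2948063910007477), 0.026013784110546112) 0.06599964956861144 knob top depth z [ 0.34   -0.2943  0.0798]
pos [ 0.3378 -0.2929  0.1877] yaw 63.4 tilt 0.33 F [-0.7 -0.7  0.8] w 0.0828 t 10.00 rows 3
[0.0001, 0.001, 0.0516, 0, 0, -0.05]
[0.0001, 0.001, 0.0516, 0, 0, -0.05]
[0.0001, 0.001, 0.0516, 0, 0, -0.05]
```

>>> {"op": "drive_tool", "data": {
  "series": [
    [0,0.002,0.05,0,0,0,0.95],
    [0,0,0.05,0,0,0,0.95],
    [0,0,0.04,0,0,0,0.95],
    [0,0,0.014,0,0,0,0.95],
    [0,0,0,0,0,0,0.95]
  ]
}}

```text
time: 10.62
position: [0.3419, -0.2956, 0.035]
tool_rot: [0.85, 0.526, -0.0, -0.001]
ft_force: [0.3, 0.5, 1.0]
grip_width: 0.0829
```

>>> {"op": "drive_tool", "data": {
  "series": [
    [0,-0.001,0.001,0,0,0,0.5],
    [0,0,0,0,0,0,0.4],
    [0,0,0,0,0,0,0.4],
    [0,0,0,0,0,0,0.4],
    [0,0,0,0,0,0,0.4]
  ],
  "squeeze": 25
}}

```text
time: 11.25
position: [0.3405, -0.295, 0.0351]
tool_rot: [0.851, 0.526, -0.0, 0.0]
ft_force: [-0.3, 1.2, 5.8]
grip_width: 0.0498
```

>>> {"op": "drive_tool", "data": {
  "series": [
    [0,0,-0.005,0,0,0,0.4],
    [0,0,-0.02,0,0,0,0.4],
    [0,0,-0.04,0,0,0,0.4],
    [0,0,-0.02,0,0,0,0.4],
    [0,0,0,0,0,0,0.4]
  ]
}}

```text
time: 11.88
position: [0.3411, -0.2957, 0.1207]
tool_rot: [0.85, 0.526, 0.0, 0.002]
ft_force: [-0.1, -0.2, -0.7]
grip_width: 0.0496
```

Run:
```python
from h import *
plan((.47,-.15,.21),63.5); plan((.537,-.2378,.125),61.6)
```

```text
pos [ 0.3411 -0.2957  0.1207] yaw 63.5 tilt 0.19 F [-0.1 -0.2 -0.7] w 0.0496 t 11.88 rows 5
[0.0344, 0.0159, -0.0179, 0, 0, -0.0]
[0.0362, 0.0132, -0.0179, 0, 0, -0.0]
[0.0378, 0.0102, -0.0179, 0, 0, -0.0]
[0.0392, 0.0071, -0.0179, 0, 0, -0.0]
[0.0403, 0.0038, -0.0179, 0, 0, -0.0]
pos [ 0.3411 -0.2957  0.1207] yaw 63.5 tilt 0.19 F [-0.1 -0.2 -0.7] w 0.0496 t 11.88 rows 5
[0.021, 0.0326, -0.0009, 0, 0, 0.38]
[0.0247, 0.0314, -0.0009, 0, 0, 0.38]
[0.0283, 0.0298, -0.0009, 0, 0, 0.38]
[0.0319, 0.0279, -0.0009, 0, 0, 0.38]
[0.0352, 0.0257, -0.0009, 0, 0, 0.38]
```

Run:
```python
from h import *
im,d,m=snap('wrist','w6.png'); s=snap('side','s6.png')[0]; cv2.imwrite('pics/c6.png',np.hstack([cv2.resize(im,(400,300)),cv2.resize(s[150:350,230:497],(400,300))]))
print(robot.get_obs()['ft_force'])
```

```text
[-0.16383709  0.92889689 -2.52063321]
```

View pics/c6.png

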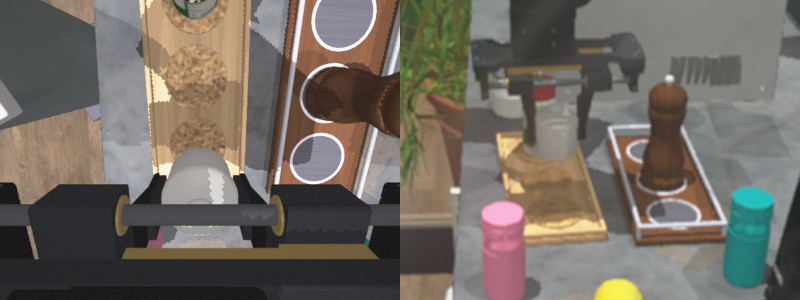

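The canister is held and lifted. I'll raise it above everything, then go over the +y seat.

>>> {"op": "drive_tool", "data": {
  "series": [
    [0,0,-0.05,0,0,0,0.4],
    [0.01,0.01,-0.045,0,0,0,0.4],
    [0.03,0.035,0,0,0,0.5,0.4],
    [0.035,0.035,0,0,0,0.5,0.4],
    [0.035,0.035,0,0,0,0.5,0.4]
  ]
}}

```text
time: 12.6
position: [0.4934, -0.2482, 0.2127]
tool_rot: [0.857, 0.515, -0.001, -0.002]
ft_force: [0.8, -0.9, -2.4]
grip_width: 0.0495
```

Run:
```python
from h import *
plan((.537,-.2378,.21),61.6)
```

```text
pos [ 0.4934 -0.2482  0.2127] yaw 61.9 tilt 0.20 F [ 0.8 -0.9 -2.4] w 0.0495 t 12.60 rows 1
[0.0297, 0.0336, 0.0027, 0, 0, 0.33]
```

>>> {"op": "drive_tool", "data": {
  "series": [
    [0.02,0.02,0,0,0,0.3,0.4],
    [0.009,0.012,0,0,0,0,0.4],
    [0,0,0.02,0,0,0,0.4],
    [0,0,0.02,0,0,0,0.4],
    [0,0,0,0,0,0,0.4]
  ]
}}

```text
time: 13.22
position: [0.5325, -0.2379, 0.1719]
tool_rot: [0.859, 0.512, -0.002, -0.003]
ft_force: [-0.5, -0.1, -3.0]
grip_width: 0.0497
```

Run:
```python
from h import *
plan((.537,-.2378,.04),61.6)
```

```text
pos [ 0.5325 -0.2379  0.1719] yaw 61.6 tilt 0.41 F [-0.5 -0.1 -3. ] w 0.0497 t 13.22 rows 3
[0.0008, 0.0013, 0.044, 0, 0, 0.01]
[0.0008, 0.0013, 0.044, 0, 0, 0.01]
[0.0008, 0.0013, 0.044, 0, 0, 0.01]
```

>>> {"op": "drive_tool", "data": {
  "series": [
    [0.002,0.003,0.04,0,0,0,0.4],
    [0,0,0.04,0,0,0,0.4],
    [0,0,0.04,0,0,0,0.4],
    [0,0,0.01,0,0,0,0.4],
    [0,0,0,0,0,0,0.4]
  ]
}}

```text
time: 13.85
position: [0.5385, -0.2388, 0.0448]
tool_rot: [0.859, 0.512, -0.0, -0.0]
ft_force: [0.6, -0.6, -3.2]
grip_width: 0.0498
```

>>> {"op": "drive_tool", "data": {
  "series": [
    [0,0,0.003,0,0,0,0.4],
    [0,0,0.002,0,0,0,0.4],
    [0,0,0,0,0,0,0.4]
  ]
}}

```text
time: 14.22
position: [0.5388, -0.2386, 0.0404]
tool_rot: [0.859, 0.513, 0.0, 0.001]
ft_force: [-0.2, 1.0, -2.5]
grip_width: 0.0494
```

>>> {"op": "drive_tool", "data": {
  "series": [
    [0,-0.002,0.003,0,0,0,0.4],
    [0,0,0.002,0,0,0,0.4],
    [0,0,0.001,0,0,0,0.4],
    [0,0,0,0,0,0,0.4]
  ]
}}

```text
time: 14.72
position: [0.5366, -0.2374, 0.0334]
tool_rot: [0.859, 0.513, -0.0, -0.0]
ft_force: [0.6, -0.3, -2.2]
grip_width: 0.0494
```

>>> {"op": "drive_tool", "data": {
  "series": [
    [0,0,0.001,0,0,0,0.4],
    [0,0,0.001,0,0,0,0.4],
    [0,0,0,0,0,0,0.4]
  ]
}}

```text
time: 15.1
position: [0.5368, -0.2375, 0.0322]
tool_rot: [0.859, 0.513, 0.0, 0.0]
ft_force: [-1.0, 1.2, 2.9]
grip_width: 0.0497
```

It is in contact at z 0.032, as predicted. I'll open just enough to stay inside the rail and rise.

>>> {"op": "drive_tool", "data": {
  "series": [
    [0,0,0,0,0,0,0.65],
    [0,0,0,0,0,0,0.7],
    [0,0,-0.01,0,0,0,0.7],
    [0,0,-0.03,0,0,0,0.7],
    [0,0,-0.05,0,0,0,0.75]
  ]
}}

```text
time: 15.72
position: [0.5357, -0.2368, 0.1215]
tool_rot: [0.859, 0.513, -0.001, -0.002]
ft_force: [-0.2, -0.4, -0.2]
grip_width: 0.0634
```

>>> {"op": "drive_tool", "data": {
  "series": [
    [0,0,-0.05,0,0,0,0.95],
    [0,0,-0.03,0,0,0,0.95],
    [0,0,0,0,0,0,0.95]
  ]
}}

```text
time: 16.1
position: [0.5384, -0.2385, 0.2051]
tool_rot: [0.859, 0.513, 0.002, 0.003]
ft_force: [-0.2, 0.2, 0.3]
grip_width: 0.0808
```

Run:
```python
from h import *
im,d,m=snap('wrist','w7.png'); s=snap('side','s7.png')[0]; cv2.imwrite('pics/c7.png',np.hstack([cv2.resize(im,(400,300)),cv2.resize(s[150:350,230:497],(400,300))]))
plan((.408,-.1537,.20),63.5)
```

```text
pos [ 0.5362 -0.2371  0.2015] yaw 61.7 tilt 0.02 F [-0.8 -0.3  0.3] w 0.0816 t 16.20 rows 3
[0.0061, -0.0508, 0.0005, 0, 0, -0.61]
[0.0047, -0.0508, 0.0005, 0, 0, -0.61]
[0.0034, -0.0507, 0.0005, 0, 0, -0.61]
```

View pics/c7.png

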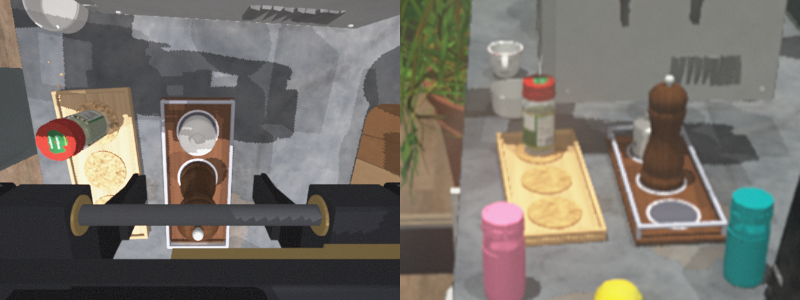

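The canister stands in the ring of the +y seat, and the mill and bystanders are unchanged. Next is the jar. I'll check its position by triangulation while moving above it.

>>> {"op": "drive_tool", "data": {
  "series": [
    [0.006,-0.045,0,0,0,-0.6,0.95],
    [0.005,-0.05,0,0,0,-0.6,0.95],
    [0.003,-0.045,0,0,0,-0.6,0.95],
    [0,-0.012,0,0,0,0,0.95],
    [0,0,0,0,0,0,0.95]
  ]
}}

```text
time: 16.82
position: [0.4082, -0.1544, 0.201]
tool_rot: [0.851, 0.526, -0.0, -0.001]
ft_force: [0.9, 0.1, 0.1]
grip_width: 0.0823
```

Run:
```python
from h import *
im7,d7,m7=load('w7.png'); im,d,m=snap('wrist','w8.png')
def red(im):
    b=im.astype(int);K=((b[...,2]>70)&(b[...,2]>2*b[...,1])&(b[...,2]>2*b[...,0])).astype(np.uint8)
    c=max(cv2.findContours(K,0,1)[0],key=cv2.contourArea);return cv2.fitEllipse(cv2.convexHull(c))
im1,d1,m1=load('w1.png');E=[red(i) for i in(im1,im7,im)]; print([np.round(e[0]+e[1],1) for e in E]); print('tri',*tri((m1,m7,m),[e[0] for e in E]))
def pts(d,m,z0,z1,c,r):
    v,u=np.mgrid[:480,:640];P=world(m,u,v,d);k=(P[...,2]>z0)&(P[...,2]<z1)&(d>0)&(np.hypot(P[...,0]-c[0],P[...,1]-c[1])<r);Q=P[k];return len(Q),cv2.minEnclosingCircle(Q[:,:2].astype(np.float32)),np.percentile(Q[:,2],95)
print('cap',pts(d,m,.112,.13,(.408,-.154),.04)); print('cap7',pts(d7,m7,.112,.13,(.408,-.154),.04)); print('can on rack',pts(d7,m7,.045,.064,(.537,-.238),.04))
plan((.408,-.1537,.13),63.5)
```

```text
[array([317.9, 119.9,  38.4,  40.3]), array([ 96.2, 222.7,  66. ,  78.5]), array([317.7, 240.8,  62.4,  67.4])]
tri [ 0.40764756 -0.15344829  0.11177728] [np.float64(0.0005032682280724104), np.float64(0.00032386139921010323), np.float64(0.00019112856197767942)]
cap (3215, ((0.4076627790927887, -0.15395693480968475), 0.02255294844508171), np.float64(0.12283503725995067))
cap7 (3578, ((0.4083729386329651, -0.15406344830989838), 0.023101529106497765), np.float64(0.12264086356027754))
can on rack (2362, ((0.537131667137146, -0.23758481442928314), 0.02605712227523327), np.float64(0.0631594117021022))
pos [ 0.4094 -0.1553  0.2013] yaw 63.4 tilt 0.05 F [-0.9 -0.1  0.2] w 0.0827 t 16.88 rows 2
[0.0004, -0.001, 0.0356, 0, 0, -0.03]
[0.0004, -0.001, 0.0356, 0, 0, -0.03]
```

The jar is at (0.408,−0.154), cap top 0.122. The placed canister measures (0.537,−0.238), right on its seat. I'll go down on the cap.

>>> {"op": "drive_tool", "data": {
  "series": [
    [0.001,-0.001,0.035,0,0,0,0.95],
    [0,0,0.05,0,0,0,0.95],
    [0,0,0.025,0,0,0,0.95],
    [0,0,0,0,0,0,0.95],
    [0,0,0,0,0,0,0.6]
  ]
}}

```text
time: 17.5
position: [0.4095, -0.1542, 0.0919]
tool_rot: [0.851, 0.526, 0.0, 0.001]
ft_force: [-0.5, 0.3, 0.5]
grip_width: 0.0783
```

>>> {"op": "drive_tool", "data": {
  "series": [
    [0,0,0,0,0,0,0.35],
    [0,0,0,0,0,0,0.35],
    [0,0,0,0,0,0,0.35],
    [0,0,0,0,0,0,0.35]
  ],
  "squeeze": 25
}}

```text
time: 18.0
position: [0.4082, -0.1533, 0.092]
tool_rot: [0.85, 0.526, 0.0, 0.0]
ft_force: [-0.7, 0.7, 3.3]
grip_width: 0.0437
```

>>> {"op": "drive_tool", "data": {
  "series": [
    [0,0,-0.005,0,0,0,0.35],
    [0,0,-0.03,0,0,0,0.35],
    [0,0,-0.04,0,0,0,0.35],
    [0,0,-0.02,0,0,0,0.35],
    [0,0,0,0,0,0,0.35]
  ]
}}

```text
time: 18.62
position: [0.4089, -0.1537, 0.188]
tool_rot: [0.85, 0.526, 0.001, 0.002]
ft_force: [0.6, -0.8, -0.8]
grip_width: 0.0442
```

Run:
```python
from h import *
im,d,m=snap('wrist','w9.png'); s=snap('side','s9.png')[0]; cv2.imwrite('pics/c9.png',np.hstack([cv2.resize(im,(400,300)),cv2.resize(s[150:350,230:497],(400,300))]))
plan((.463,-.375,.28),61.6)
```

```text
pos [ 0.4076 -0.1529  0.1862] yaw 63.5 tilt 0.05 F [-0.5  0.3 -2.3] w 0.0435 t 18.73 rows 5
[-0.0267, 0.0341, -0.0188, 0, 0, 0.37]
[-0.0307, 0.0325, -0.0188, 0, 0, 0.37]
[-0.0346, 0.0306, -0.0188, 0, 0, 0.37]
[-0.0383, 0.0283, -0.0188, 0, 0, 0.37]
[-0.0419, 0.0258, -0.0188, 0, 0, 0.37]
```

View pics/c9.png

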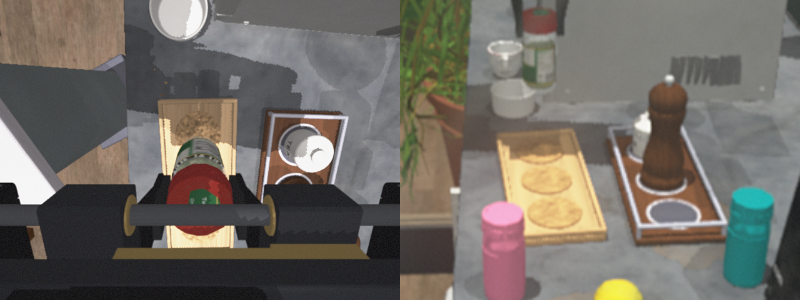

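The jar is held upright. I'll take it along the empty tray first, then across to the −y seat, keeping clear of the mill.

>>> {"op": "drive_tool", "data": {
  "series": [
    [-0.04,0,0,0,0,0,0.35],
    [-0.055,0,0,0,0,0,0.35],
    [-0.055,0,0,0,0,0,0.35],
    [-0.024,0.02,0,0,0,0.6,0.35],
    [0,0.04,0,0,0,0.6,0.35]
  ]
}}

```text
time: 19.35
position: [0.3819, -0.3371, 0.1848]
tool_rot: [0.857, 0.515, -0.0, -0.002]
ft_force: [1.8, -0.5, -0.8]
grip_width: 0.0442
```

Run:
```python
from h import *
im,d,m=load('w1.png'); plan((.463,-.375,.18),61.6)
```

```text
pos [ 0.3819 -0.3371  0.1848] yaw 62.0 tilt 0.26 F [ 1.8 -0.5 -0.8] w 0.0442 t 19.35 rows 2
[0.0014, 0.0446, 0.0024, 0, 0, 0.19]
[0.0034, 0.0448, 0.0024, 0, 0, 0.19]
```

>>> {"op": "drive_tool", "data": {
  "series": [
    [0.001,0.04,0,0,0,0.2,0.35],
    [0.003,0.035,0,0,0,0.2,0.35],
    [0,0.012,0,0,0,0,0.35],
    [0,0,0,0,0,0,0.35]
  ]
}}

```text
time: 19.85
position: [0.462, -0.3725, 0.185]
tool_rot: [0.858, 0.514, -0.0, -0.002]
ft_force: [-1.2, 0.5, -0.6]
grip_width: 0.0435
```

Run:
```python
from h import *
plan((.463,-.375,.094),61.6)
```

```text
pos [ 0.462  -0.3725  0.185 ] yaw 61.9 tilt 0.20 F [-1.2  0.5 -0.6] w 0.0435 t 19.85 rows 2
[-0.0009, 0.001, 0.0455, 0, 0, 0.15]
[-0.0009, 0.001, 0.0455, 0, 0, 0.15]
```

>>> {"op": "drive_tool", "data": {
  "series": [
    [-0.001,0.001,0.03,0,0,0,0.35],
    [-0.001,0,0.04,0,0,0,0.35],
    [0,0,0.018,0,0,0,0.35],
    [0,0,0,0,0,0,0.35],
    [0,0,0,0,0,0,0.35]
  ]
}}

```text
time: 20.48
position: [0.463, -0.3761, 0.0998]
tool_rot: [0.858, 0.514, 0.0, 0.001]
ft_force: [0.2, 0.9, -1.0]
grip_width: 0.0438
```

>>> {"op": "drive_tool", "data": {
  "series": [
    [0,0,0.003,0,0,0,0.35],
    [0,0,0.001,0,0,0,0.35],
    [0,0,0,0,0,0,0.35]
  ]
}}

```text
time: 20.85
position: [0.4627, -0.3755, 0.0949]
tool_rot: [0.858, 0.514, 0.0, 0.0]
ft_force: [0.1, -0.0, -0.9]
grip_width: 0.0436
```

>>> {"op": "drive_tool", "data": {
  "series": [
    [0,0,0.003,0,0,0,0.35],
    [0,0,0.001,0,0,0,0.35],
    [0,0,0,0,0,0,0.35]
  ]
}}

```text
time: 21.22
position: [0.4625, -0.3753, 0.0904]
tool_rot: [0.858, 0.514, -0.0, -0.0]
ft_force: [-0.1, -0.0, -1.2]
grip_width: 0.0438
```

>>> {"op": "drive_tool", "data": {
  "series": [
    [0,0,0.001,0,0,0,0.35],
    [0,0,0.001,0,0,0,0.35],
    [0,0,0,0,0,0,0.35]
  ]
}}

```text
time: 21.6
position: [0.4626, -0.3755, 0.089]
tool_rot: [0.858, 0.514, -0.0, 0.0]
ft_force: [-0.2, 0.5, 1.6]
grip_width: 0.0437
```

It's in contact at z 0.089, as predicted. I'll nudge it down slightly, release and rise.

>>> {"op": "drive_tool", "data": {
  "series": [
    [0,0,0.0005,0,0,0,0.5],
    [0,0,0,0,0,0,0.75],
    [0,0,0,0,0,0,0.85],
    [0,0,-0.02,0,0,0,0.85],
    [0,0,-0.05,0,0,0,0.85]
  ]
}}

```text
time: 22.22
position: [0.4612, -0.3739, 0.156]
tool_rot: [0.858, 0.514, -0.001, -0.003]
ft_force: [0.2, -0.7, -0.3]
grip_width: 0.0715
```

>>> {"op": "drive_tool", "data": {
  "series": [
    [0,0,-0.05,0,0,0,0.9],
    [0,0,-0.06,0,0,0,0.9],
    [0,0,-0.06,0,0,0,0.9],
    [0,0,0,0,0,0,0.9],
    [0,0,0,0,0,0,0.9]
  ]
}}

```text
time: 22.85
position: [0.4622, -0.3749, 0.3274]
tool_rot: [0.858, 0.514, -0.0, -0.001]
ft_force: [-1.1, 0.2, -0.9]
grip_width: 0.0782
```

Run:
```python
from h import *
im,d,m=snap('wrist','w10.png'); s,ds,msd=snap('side','s10.png'); sc,dc,mc=snap('scene','sc10.png'); cv2.imwrite('pics/c10.png',np.hstack([cv2.resize(im,(400,300)),cv2.resize(s[150:350,230:497],(400,300))]))
def pts(d,m,z0,z1,c,r):
    v,u=np.mgrid[:480,:640];P=world(m,u,v,d);k=(P[...,2]>z0)&(P[...,2]<z1)&(d>0)&(np.hypot(P[...,0]-c[0],P[...,1]-c[1])<r);Q=P[k];return len(Q),np.round(sum(cv2.minEnclosingCircle(Q[:,:2].astype(np.float32)),()) if 0 else cv2.minEnclosingCircle(Q[:,:2].astype(np.float32))[0],4),cv2.minEnclosingCircle(Q[:,:2].astype(np.float32))[1],Q[:,2].max()
print('jar',pts(d,m,.108,.13,(.463,-.375),.04)); print('can',pts(d,m,.045,.064,(.537,-.238),.035)); print('mill head',pts(d,m,.125,.17,(.5005,-.3064),.04)); print('knob',pts(d,m,.155,.17,(.5005,-.3064),.04))
c=np.array((.5005,-.3064));ax=np.array([np.cos(np.radians(61.6)),np.sin(np.radians(61.6))])
print('can zmax',pts(d,m,.045,.09,(.537,-.238),.035)[3],robot.get_obs()['position'],robot.get_obs()['grip_width'])
```

```text
jar (1492, array([ 0.4624, -0.3761]), 0.0226568765938282, np.float64(0.12146406555099988))
can (1783, array([ 0.5372, -0.2382]), 0.02600078284740448, np.float64(0.06399911243893619))
mill head (2482, array([ 0.5003, -0.3074]), 0.025209778919816017, np.float64(0.16437914972239412))
knob (164, array([ 0.5001, -0.3074]), 0.006051063537597656, np.float64(0.16437914972239412))
can zmax 0.07809398153880119 [ 0.46184315 -0.37457025  0.32572418] 0.07819506003727586
```

View pics/c10.png

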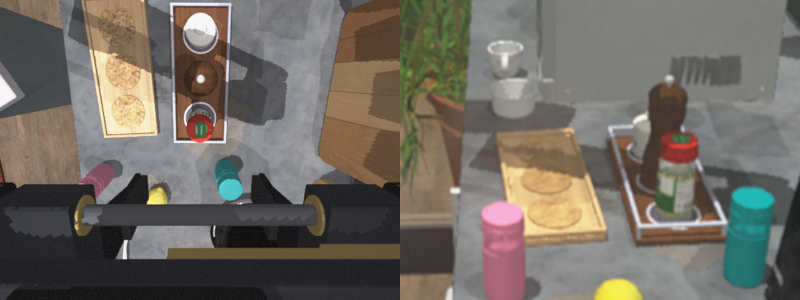

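All three stand upright within about 1 mm of their seats, the gripper is clear and the bystanders haven't moved, so I'm handing in.

```bash
python3 -c "
from rig import robot
print(robot.hand_in())"
```

```text
the job is handed in; nothing more can be done
None
```

The job is handed in. The canister, mill and jar now stand in reverse order on the new rack: canister at the +y seat, mill in the middle, jar at the −y seat. It took about 23 s of the 96 s allowed, and `hand_in()` reports no verdict.

**Last checks (wrist camera):**

| Thing | Measured position (m) | Seat centre (m) | Top measured (m) | Top expected (m) |
|---|---|---|---|---|
| Canister | (0.537, −0.238) | (0.537, −0.238) | 0.078 | 0.077 |
| Mill | (0.500, −0.307) | (0.5005, −0.306) | 0.164 | 0.162 |
| Jar | (0.462, −0.376) | (0.463, −0.375) | 0.121 | 0.118 |

- **Heights:** the tops read 1–3 mm above what the given heights predict. The tool heights at contact matched the predictions to about 1 mm.
- **Upright and clear:** all three look upright in the last picture and nothing was tipped. The gripper was open and clear, at z 0.33 m.
- **Bystanders:** the ramekin and cup look unmoved in the side pictures; I did not measure their positions at the end.

**Disagreements along the way:**
- The first grip on the mill was slightly above its widest part, so I reopened and took it lower.
- One picture's fit of the middle seat was spoiled by a shadow. I used the mean of the end seats instead, and two closer views confirmed it within 1 mm.
- The measured grip widths read about 2 mm under the given sizes.

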